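# Shift the tube capper's torque-range lever to the orange slot

### The job

The next rack on the bench capper has orange-capped tubes: with the fingertips, push the capper's range lever out of its park slot, along the gate's cross channel and fully home into the slot with the orange dot, without shifting it into any of the other three colour slots on the way. Only push the knob: do not take it between the fingers and do not force it against the gate. Leave the vials, racks, bottle and other things on the bench where they stand, and finish clear of the lever.

Things in the scene. Friction and masses are not known exactly. Their poses are not given: they have to be found in the camera images.
- capper: Bench tube capper, fixed. Origin at bench height under the gate centre of its range selector, a grey gearbox 150 (x) x 130 (y) mm, 100 high to its dark gate plate. x runs along the slots, away from the robot (within 0.25 rad), y along the cross channel to the left. Also at y over 65 mm a shaft tunnel, over 180 the base and racks (145 high), over 275 column and head (410 high).
- gate (a point): Centre of the gate, at the plate's top, 100 mm above the bench. In the capper's frame: a cross channel along y; from each of its ends (y = +20 and -20 mm) one colour slot runs to +x and one to -x, an H; from its middle a park slot runs to -x only. All 13 mm wide, stem 10 mm thick. The stem's centre stops 22 mm from x = 0 at a slot's end, and against channel walls 1.5 mm off their centre lines.
- lever_knob (a point): Centre of the black round grip of the lever: 28 mm in diameter over its middle 18 mm, 41 mm tall, 180 mm above the bench when upright. The lever tilts about a pivot 160 mm below this point, 20 mm above the bench under the gate centre, so the knob goes about 43 mm in x to a slot's end and 40 mm in y to a channel's end. It stays where it is left; 3 to 8 N at the knob moves it.
- lever_stem (a point): Point on the axis of the 10 mm thick lever stem at the top of the gate plate, 80 mm from the pivot: it shows where the lever is in the gate, and moves half as far as the knob. At the start it is 13 to 22 mm down the park slot.
- lever_fore (a joint): Tilt of the lever along the slots, rad: 0 upright (in the cross channel), positive towards the capper's +x, about +0.27 or -0.27 at the slot ends.
- lever_side (a joint): Tilt of the lever along the cross channel, rad: 0 in the middle, positive towards the capper's +y, about +0.25 or -0.25 at the channel's ends.
- dot_orange: Orange round enamel dot, 18 mm in diameter, 2 mm thick, on top of the gate plate; origin at the centre of its underside. The four coloured dots change places between starts; each lies in line with its colour slot, 19 mm beyond where the stem's centre stops at the slot's end. It marks the slot to select.
- dot_blue: Blue round enamel dot, 18 mm in diameter, 2 mm thick, on top of the gate plate; origin at the centre of its underside. The four coloured dots change places between starts; each lies in line with its colour slot, 19 mm beyond where the stem's centre stops at the slot's end. Its slot must not be entered.
- dot_green: Green round enamel dot, 18 mm in diameter, 2 mm thick, on top of the gate plate; origin at the centre of its underside. The four coloured dots change places between starts; each lies in line with its colour slot, 19 mm beyond where the stem's centre stops at the slot's end. Its slot must not be entered.
- dot_white: White round enamel dot, 18 mm in diameter, 2 mm thick, on top of the gate plate; origin at the centre of its underside. The four coloured dots change places between starts; each lies in line with its colour slot, 19 mm beyond where the stem's centre stops at the slot's end. Its slot must not be entered.
- vial_a: Loose vial with an orange cap, 14 mm in diameter, 45 mm tall, standing on the bench in front of the gearbox; origin under its centre. Not to be disturbed.
- vial_b: Loose vial with a blue cap, 14 mm in diameter, 45 mm tall, standing on the bench in front of the gearbox; origin under its centre. Not to be disturbed.
- cap_driver: Hand cap driver, about 145 x 22 x 20 mm, lying on the bench to the right of the gearbox; origin under its middle. Not to be disturbed.
- spare_rack: Loose black rack of orange-capped tubes, 88 x 130 x 60 mm; origin under its centre. Not to be disturbed.
- tube_stand: Loose orange stand of sample tubes with pink and yellow caps, 90 x 130 x 113 mm; origin under its centre. Not to be disturbed.
- ethanol_bottle: Loose white bottle with a blue cap, 68 mm in diameter, 170 mm tall; origin under its centre. Not to be disturbed.

How it is judged (in metres and radians):
At the end, for the whole second after the job is handed in: The lever stands at rest fully home in the slot with the orange dot: the stem's point at the gate plate is within 23.5 mm of the dot's centre, seen from above (19 mm at the slot's end, so at most 4.5 mm short of it); every loose thing is within 15 mm of where it started (horizontal distance between lever_stem and dot_orange below 0.0235 m and velocity of joint lever_fore between -0.03 and 0.03 rad/s and velocity of joint lever_side between -0.03 and 0.03 rad/s and distance of each of vial_a, vial_b, cap_driver, spare_rack, tube_stand, ethanol_bottle from where it was at the start of the episode below 0.015 m); the robot touches nothing.
It fails at once if the lever was shifted into a wrong colour slot (its stem over half-way down that slot, within 29 mm of its dot) ((y of lever_stem in the frame of capper above 0.012 m or y of lever_stem in the frame of capper below -0.012 m) and (horizontal distance between lever_stem and dot_blue below 0.029 m or horizontal distance between lever_stem and dot_green below 0.029 m or horizontal distance between lever_stem and dot_white below 0.029 m)).
It fails at once if the knob was taken between the fingers instead of being pushed (horizontal distance between the grasp point and lever_knob below 0.01 m and distance between the grasp point and lever_knob below 0.03 m).
It fails at once if the lever or its gearbox was forced: pushed with more than 45 N (contact force between the fingers and capper above 45 N).
It fails at once if a thing on the bench was knocked, carried or lifted (moved more than 15 mm) (distance of any of vial_a, vial_b, cap_driver, spare_rack, tube_stand, ethanol_bottle from where it was at the start of the episode above 0.015 m).
It also fails if it takes over 48 s, if anything falls off the work surface, if the arm or the gripper's body presses on something with over 40 N, if the wrist force passes 120 N, or if a joint passes its speed limit or range.

### The arm

A 6-joint arm with a two-finger parallel gripper is mounted at the origin on the work surface. World frame = base frame: x ahead of the robot, y to its left, z up, the work surface at z = 0. Lengths are in m, angles in degrees, forces in N, time in s.
With the tool pointing down it reaches from about 0.35 to 0.975 m from the base axis. Payload 4.9 kg.
Tool frame: the origin (TCP) lies at the very end of the fingers, on their centre line; the grasp point (between the pads) lies 19 mm behind it; y points along the fingers, x is the direction in which the jaws open and shut, and the axes are right-handed (so a half turn about y gives the same grasp; the last joint's range is limited). The gripper opens to 85 mm and grips with 20 to 120 N. Pads are 22 mm wide; open, the fingers measure 114 mm over their backs; the gripper's body (76 mm by 85 mm) begins 54 mm behind the grasp point. The pads swing forward as they close: fully open they stand 13 mm farther back than shut.
Start: joints at [-71.906, 3.019, 92.412, -0, 84.569, -6.818], TCP at [0.263, -0.567, 0.231] pointing down, gripper open.
Joint ranges: [-172.51, 172.51], [-57.92, 126.97], [3.15, 148.05], [-58.71, 238.71], [5.1, 150.11], [-179.66, 179.66]. Speed limits (degrees/s): [147.25, 147.25, 180, 180, 180, 180].

### API

Orientations are given as [roll, pitch, yaw] about the fixed x, y, z axes, in that order (R = Rz(yaw) Ry(pitch) Rx(roll)).
In Python, from bench import sensors, vision, job, models gives the robot as it stands.
- The arm moves only by the tool drive_tool, never from a script. Its argument "moves" is a list of rows, each an object of numbers: "dx", "dy", "dz": the shift along the tool's x, y, z as a fraction of full scale; "spin": the turn about the tool's y as a fraction of full scale; "claw": the opening, from 0 (shut) to 1 (fully open). In form: [{"dx": .., "dy": .., "dz": .., "spin": .., "claw": ..}, ...]. A call has 1 to 8 rows; each row shifts and turns the commanded pose from where the row before left it, along the tool's axes as they then stand; what a row does not reach is not made up. Full scale, the value 1, is 2 cm for a shift and 0.1 rad for a turn. A row lasts 1/8 s, in which the tool goes at most 62.5 mm and 10.7 degrees, less where a joint would pass 70% of its speed; a pose out of reach is approached as far as the arm can. A call with a number of a shift or a turn outside -1 to 1 is refused whole. A call with a gripper value outside its range is refused whole. The fingers move at their own pace and stop on an object; the grip force is fixed at half the most. Time passes only in rows, so rows that do not move let the fingers close. It gives the time, the measured TCP pose, the force and the opening at its end, in the units of the state.
- sensors.read_state(): the state, without advancing time (a new reading comes with each control period).
- vision.snapshot(name): name is "side" or "top" or "wrist"; returns the picture (384x512x3 uint8, red, green, blue); there is no depth.
- vision.calibration(name): a dict with "camera_matrix" (3x3 intrinsics, pixels), "extrinsics" (4x4, takes a point from camera to world coordinates). Camera axes: x right, y up, looking along -z (the intrinsics and any distortion apply to the point x, -y, -z); pixel columns grow to the right and rows downward; lengths in m; the calibration is good to about 2 mm. The wrist camera is an equidistant fisheye: a pixel r from the principal point sees the ray r / f radians off the axis. A picture is of the moment at which its call begins: read the wrist's pose just before it. calibration takes no time and is no camera call; for the wrist camera it gives the pose at the moment of the call.
- job.sign_off(): hands the job in, once; it reports no verdict.
Trained networks look in the newest picture that a camera, given by its name, has taken for a name from the list of things; names that differ only in an ending like _2 or _b are one class to them, and where a whole thing is asked for, a point or a joint stands for the part that bears it (a point fixed in the world has none). Each returns a list of dicts, best first, with "conf" (0 to 1); they miss things now and then, are a little off and sometimes report something else, mostly with a low value. They report only what shows in the picture. A call takes as long as a camera call.
- models.search_frame(camera, label): "position" ([x, y, z] in m, in world coordinates, good to about 4 mm: the middle of the surface that is visible of it).
- models.trace(camera, label): "mask" (384x512 bool, what is visible of it).
The state is a dict: "clock": time; "joint_pos": joint angles; "joint_vel": joint speeds; "joint_torque": joint torques, N m; "eef_pos": TCP position; "tcp_rot": TCP orientation; "force": force on the tool from outside, world axes, zero at the start; "ft_torque": the same for the moment, N m; "width": opening from 0.0 (shut) to 1.0 (fully open).
Only numpy, scipy, OpenCV 4.12 (cv2) and the standard library are available. Lean on these libraries where they do the work, as an engineer would, in place of code of your own. Each camera call takes 0.05 s, during which the arm holds its last target.

## Working session

There is one attempt and no reset: what is moved stays moved. The work goes in short steps, Python scripts to look and compute and a tool call to move; the robot and the scene stay as the last step left them, time stands still between calls to the robot, and variables do not carry over. Pictures are saved under pics/ and viewed, and the job is handed in when it is done.

Besides the shell and the picture viewer there is one more tool, called after "Request:" in YAML: its name, and indented under it one key for each argument. drive_tool: Moves the arm, as the interface text tells. Shift numbers are shares of 2 cm and turn numbers shares of 0.1 rad, none past 1 either way. Its arguments: {"type":"object","properties":{"moves":{"type":"array"}},"required":["moves"]}

```bash
mkdir -p pics; python3 - <<'E'
from bench import sensors, vision, job, models
import cv2, numpy as np
s=sensors.read_state(); print({k:np.round(v,3).tolist() for k,v in s.items()})
for n in ["side","top","wrist"]:
    im=vision.snapshot(n); cv2.imwrite(f"pics/{n}0.png",im[:,:,::-1])
    c=vision.calibration(n); print(n,np.round(c["camera_matrix"],1).tolist(),np.round(c["extrinsics"],3).tolist(), [k for k in c])
    for l in ["lever_knob","gate","lever_stem","dot_orange","dot_blue","dot_green","dot_white"]:
        if n=="wrist" : continue
        try:
            r=models.search_frame(n,l); print(n,l,[(round(q["conf"],2),np.round(q["position"],3).tolist()) for q in r[:2]])
        except Exception as e: print(l,e)
print(sensors.read_state()["clock"])
E
```

```text
{'clock': 0.0, 'joint_pos': [-71.907, 3.057, 92.492, 0.002, 84.569, -6.818], 'joint_vel': [-0.018, -0.031, -0.091, 0.019, 0.072, 0.038], 'joint_torque': [0.0, -39.368, -37.018, -0.0, 0.007, 0.0], 'eef_pos': [0.263, -0.566, 0.23], 'tcp_rot': [-89.984, 0.117, -65.089], 'force': [0.254, -0.844, 0.307], 'ft_torque': [-0.017, 0.025, -0.012], 'width': 0.998}
side [[443.7, 0.0, 253.9], [0.0, 443.7, 188.5], [0.0, 0.0, 1.0]] [[-0.828, 0.289, -0.48, 0.032], [-0.56, -0.455, 0.692, 0.341], [-0.018, 0.842, 0.539, 0.638], [0.0, 0.0, 0.0, 1.0]] ['camera_matrix', 'extrinsics']
side lever_knob [(0.86, [0.479, -0.076, 0.176])]
side gate [(0.82, [0.502, 0.081, 0.085]), (0.3, [0.482, -0.074, 0.176])]
side lever_stem [(0.93, [0.481, -0.074, 0.174])]
side dot_orange [(0.32, [0.405, -0.036, 0.026])]
side dot_blue []
side dot_green []
side dot_white [(0.56, [0.561, -0.098, 0.101])]
top [[451.0, 0.0, 258.8], [0.0, 451.0, 183.9], [0.0, 0.0, 1.0]] [[0.028, 0.986, -0.165, 0.339], [-1.0, 0.029, 0.003, -0.306], [0.007, 0.165, 0.986, 1.153], [0.0, 0.0, 0.0, 1.0]] ['camera_matrix', 'extrinsics']
top lever_knob [(0.66, [0.483, -0.083, 0.187])]
top gate [(0.95, [0.548, 0.171, 0.088])]
top lever_stem [(0.5, [0.485, -0.088, 0.195])]
top dot_orange []
top dot_blue [(0.42, [0.477, -0.104, 0.101])]
top dot_green [(0.57, [0.562, -0.055, 0.105])]
top dot_white [(0.59, [0.563, -0.097, 0.1])]
wrist [[297.3, 0.0, 254.6], [0.0, 297.3, 192.1], [0.0, 0.0, 1.0]] [[0.421, 0.86, 0.287, 0.337], [-0.907, 0.4, 0.133, -0.531], [-0.001, -0.317, 0.949, 0.374], [0.0, 0.0, 0.0, 1.0]] ['camera_matrix', 'extrinsics']
0.85
```

View pics/top0.png

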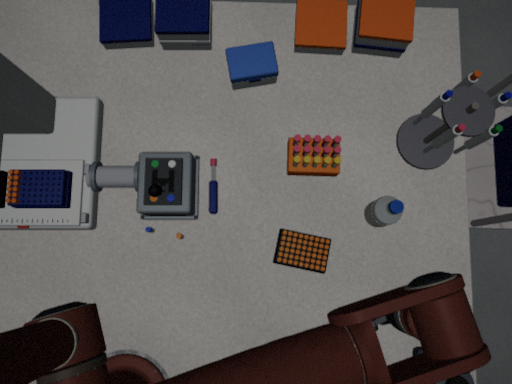

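View pics/side0.png

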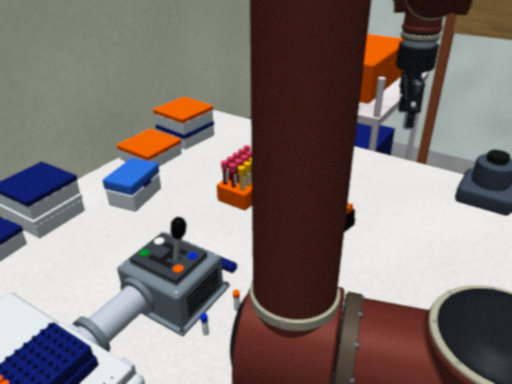

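```bash
python3 - <<'E'
import cv2
a=cv2.imread("pics/top0.png")[60:200,270:420]; b=cv2.imread("pics/side0.png")[120:300,120:320]
cv2.imwrite("pics/c1.png",cv2.resize(a,None,fx=4,fy=4,interpolation=2)); cv2.imwrite("pics/c2.png",cv2.resize(b,None,fx=3,fy=3,interpolation=2))
E
```

```text
(no output)
```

View pics/c1.png

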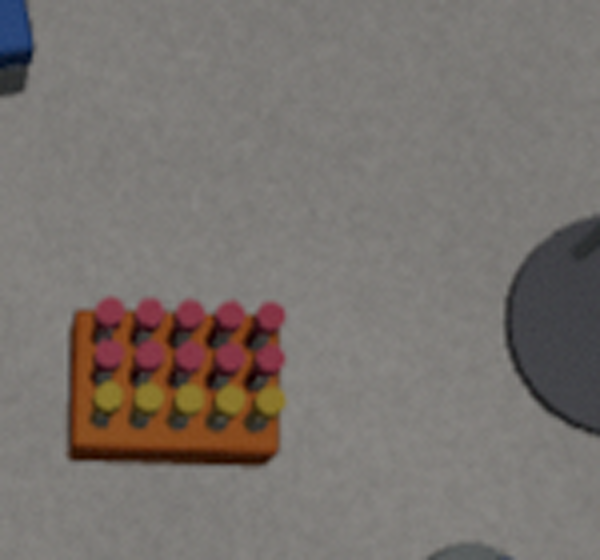

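View pics/c2.png

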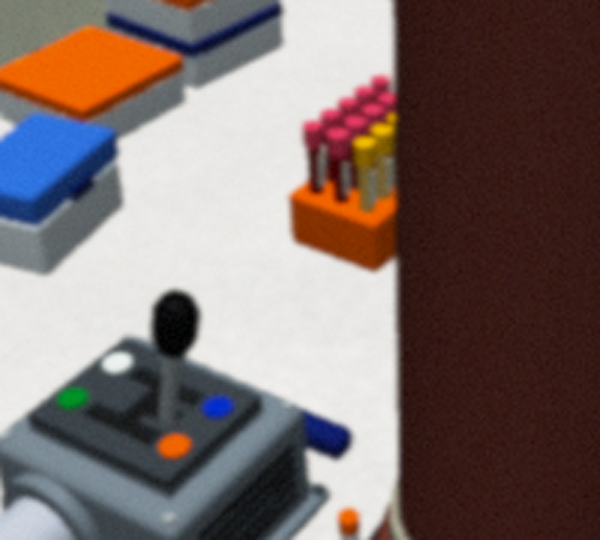

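The orange dot is at the near (-x) left (+y) corner. Green is far left, white far right and blue near right. Next I measure the gate frame from the dots.

```bash
cat > h.py <<'E'
from bench import sensors, vision, job, models
import cv2, numpy as np
def ray(cam,u,v):
    c=vision.calibration(cam);K=np.array(c["camera_matrix"]);E=np.array(c["extrinsics"])
    d=np.array([(u-K[0,2])/K[0,0],-(v-K[1,2])/K[1,1],-1]); return E[:3,3],E[:3,:3]@d
def onz(cam,u,v,z):
    o,d=ray(cam,u,v); return o+d*(z-o[2])/d[2]
def proj(cam,p):
    c=vision.calibration(cam);K=np.array(c["camera_matrix"]);E=np.array(c["extrinsics"])
    q=E[:3,:3].T@(np.array(p)-E[:3,3]); q=np.array([q[0],-q[1],-q[2]]); return (K@q/q[2])[:2]
def tri(p,q):
    o1,d1=ray(*p);o2,d2=ray(*q)
    t=np.linalg.lstsq(np.c_[d1,-d2],o2-o1,rcond=None)[0]
    a=o1+d1*t[0];b=o2+d2*t[1];return (a+b)/2,np.linalg.norm(a-b)
def cent(im,box,col):
    x0,y0,x1,y1=box;h=cv2.cvtColor(im[y0:y1,x0:x1],cv2.COLOR_RGB2HSV).astype(int);H,S,V=h[...,0],h[...,1],h[...,2]
    m={'orange':(H<20)&(S>150)&(V>90),'green':(H>45)&(H<80)&(S>110)&(V>60),'blue':(H>105)&(H<130)&(S>150)&(V>90),'white':(S<50)&(V>140),'black':(V<25)}[col]
    n,l,st,c=cv2.connectedComponentsWithStats(m.astype(np.uint8))
    return [(c[i]+[x0,y0],int(st[i,4])) for i in range(1,n) if st[i,4]>5]
E
python3 - <<'E'
from h import *
B={'top':(141,153,190,208),'side':(125,228,222,282)}
for n in B:
    im=cv2.imread(f"pics/{n}0.png")[:,:,::-1].copy()
    x0,y0,x1,y1=B[n]
    cv2.imwrite(f"pics/d_{n}.png",cv2.resize(im[y0-10:y1+10,x0-10:x1+10,::-1],None,fx=8 if n=='top' else 5,fy=8 if n=='top' else 5,interpolation=2))
    for c in ['orange','green','blue','white','black']:
        for p,a in cent(im,B[n] if c!='black' else (B[n][0],B[n][1]-20,B[n][2],B[n][3]),c): print(n,c,p.round(1),a,onz(n,*p,.102).round(4))
E
```

```text
top orange [152.9 198.5] 32 [ 0.4731 -0.061   0.102 ]
top green [154.5 163.3] 50 [ 0.5577 -0.059   0.102 ]
top blue [170.1 197.4] 42 [ 0.4771 -0.101   0.102 ]
top black [160.6 183.4] 411 [ 0.5096 -0.0767  0.102 ]
side orange [177.9 268.2] 75 [ 0.4765 -0.0604  0.102 ]
side green [143.8 252.4] 73 [ 0.5582 -0.0578  0.102 ]
side blue [192.  255.2] 71 [ 0.4782 -0.1001  0.102 ]
side white [141.1 247.2] 1093 [ 0.5733 -0.0654  0.102 ]
side white [204.2 244.8] 1017 [ 0.4781 -0.1351  0.102 ]
side white [133.2 280.1] 17 [0.5207 0.0033 0.102 ]
side black [177.8 228. ] 191 [ 0.5552 -0.1467  0.102 ]
side black [212.8 273.3] 6 [ 0.4167 -0.0838  0.102 ]
side black [213.4 278.3] 33 [ 0.4083 -0.0749  0.102 ]
```

View pics/d_top.png

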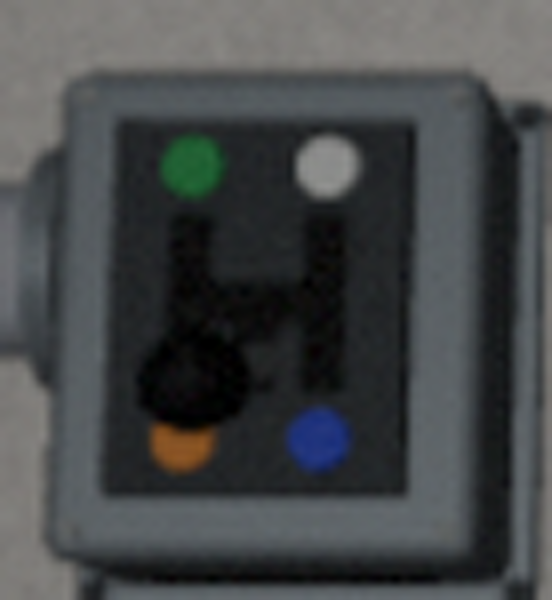

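```bash
python3 - <<'E'
from h import *
from scipy.optimize import least_squares
M={'o':(-41,20),'g':(41,20),'w':(41,-20),'b':(-41,-20)}
obs=[('top','g',154.5,163.3),('top','w',171.9,163.9),('top','b',170.1,197.4),('side','o',177.9,268.2),('side','g',143.8,252.4),('side','b',192,255.2)]
def f(p):
    r=[]
    for c,k,u,v in obs:
        a=np.array(M[k])/1e3;R=np.array([[np.cos(p[2]),-np.sin(p[2])],[np.sin(p[2]),np.cos(p[2])]])
        q=R@a+p[:2]; r+=list(proj(c,[*q,.102])-[u,v])
    return np.array(r)
s=least_squares(f,[.518,-.079,.03]);print(s.x,s.fun.round(1))
k,e=tri(('top',155.4,190.5),('side',177.8,228.));print("knob",k,e)
c,t=s.x[:2],s.x[2];R=np.array([[np.cos(t),np.sin(t)],[-np.sin(t),np.cos(t)]]);print("in capper",R@(k[:2]-c))
for X in (-43,-26):
  w=R.T@np.array([X/1e3,0])+c; print(X,w,proj('top',[*w,.175]),proj('side',[*w,.175]))
import numpy as np
for n in ['vial','ethanol_bottle','tube_stand','spare_rack']:
  vision.snapshot('top'); print(n,[(round(q['conf'],2),q['position'].round(3) if hasattr(q['position'],'round') else q['position']) for q in models.search_frame('top',n)][:2]) if n!='vial' else None
E
```

```text
[ 0.51767167 -0.07963307  0.01726608] [-0.  -0.3 -0.6 -0.7 -0.3 -0.   0.   0.1  0.4 -0.4  0.5  0.2]
knob [ 0.4829619  -0.08119923  0.17449059] 0.0028100324382837943
in capper [-0.03473164 -0.00096666]
-43 [ 0.47467808 -0.08037548] [154.35434648 193.66472378] [181.90234005 229.76104127]
-26 [ 0.49167555 -0.08008197] [154.73461483 185.99558994] [174.35650936 226.54656936]
ethanol_bottle [(0.94, [0.4608, -0.5957, 0.1127])]
tube_stand [(0.73, [0.5995, -0.4374, 0.0577])]
spare_rack [(0.88, [0.365, -0.4131, 0.0428]), (0.58, [0.5983, -0.4418, 0.0635])]
```

Request:
drive_tool:
  moves:
    - {"dy":-0.5,"spin":1,"claw":0}
    - {"dy":-0.5,"spin":1,"claw":0}
    - {"spin":1,"claw":0}
    - {"spin":1,"claw":0}
    - {"spin":0.17,"claw":0}
    - {"dx":-1,"dz":0.3,"claw":0}
    - {"dx":-1,"dz":0.3,"claw":0}
    - {"dx":-1,"dz":0.3,"claw":0}

```text
invalid input
```

Request:
drive_tool:
  moves:
    - {"dx":-1,"dz":0.3,"claw":0}
    - {"dx":-1,"dz":0.3,"claw":0}
    - {"dx":-1,"dz":0.3,"claw":0}
    - {"dx":-1,"dz":0.3,"claw":0}
    - {"dx":-1,"dz":0.3,"claw":0}
    - {"dx":-1,"dz":0.3,"claw":0}
    - {"dx":-1,"dz":0.3,"claw":0}
    - {"dx":-1,"dz":0.3,"claw":0}

```text
invalid input
```

Request:
drive_tool:
  moves:
    - {"dx":0,"dy":-0.5,"dz":0,"spin":1,"claw":0}
    - {"dx":0,"dy":-0.5,"dz":0,"spin":1,"claw":0}
    - {"dx":0,"dy":0,"dz":0,"spin":1,"claw":0}
    - {"dx":0,"dy":0,"dz":0,"spin":1,"claw":0}
    - {"dx":0,"dy":0,"dz":0,"spin":0.17,"claw":0}

```text
clock: 1.82
eef_pos: [0.2633, -0.5668, 0.2513]
tcp_rot: [-90.0, 0.0, -89.0]
force: [-0.5, -0.2, 0.3]
width: 0.001
```

Request:
drive_tool:
  moves:
    - {"dx":-1,"dy":0,"dz":0.3,"spin":0,"claw":0}
    - {"dx":-1,"dy":0,"dz":0.3,"spin":0,"claw":0}
    - {"dx":-1,"dy":0,"dz":0.3,"spin":0,"claw":0}
    - {"dx":-1,"dy":0,"dz":0.3,"spin":0,"claw":0}
    - {"dx":-1,"dy":0,"dz":0.3,"spin":0,"claw":0}
    - {"dx":-1,"dy":0,"dz":0.3,"spin":0,"claw":0}
    - {"dx":-1,"dy":0,"dz":0.3,"spin":0,"claw":0}
    - {"dx":-1,"dy":0,"dz":0.3,"spin":0,"claw":0}

```text
clock: 2.82
eef_pos: [0.3088, -0.4047, 0.2514]
tcp_rot: [-90.0, -0.0, -89.0]
force: [-0.3, 0.4, 0.1]
width: 0.0
```

Request:
drive_tool:
  moves:
    - {"dx":-1,"dy":0,"dz":0.3,"spin":0,"claw":0}
    - {"dx":-1,"dy":0,"dz":0.3,"spin":0,"claw":0}
    - {"dx":-1,"dy":0,"dz":0.3,"spin":0,"claw":0}
    - {"dx":-1,"dy":0,"dz":0.3,"spin":0,"claw":0}
    - {"dx":-1,"dy":0,"dz":0.3,"spin":0,"claw":0}
    - {"dx":-1,"dy":0,"dz":0.3,"spin":0,"claw":0}
    - {"dx":-1,"dy":0,"dz":0.3,"spin":0,"claw":0}
    - {"dx":-1,"dy":0,"dz":0.3,"spin":0,"claw":0}

```text
clock: 3.82
eef_pos: [0.3538, -0.2438, 0.2513]
tcp_rot: [-90.0, -0.0, -89.0]
force: [0.8, -0.5, -0.6]
width: -0.004
```

Request:
drive_tool:
  moves:
    - {"dx":-1,"dy":0,"dz":0.3,"spin":0,"claw":0}
    - {"dx":-1,"dy":0,"dz":0.3,"spin":0,"claw":0}
    - {"dx":-1,"dy":0,"dz":0.3,"spin":0,"claw":0}
    - {"dx":-1,"dy":0,"dz":0.3,"spin":0,"claw":0}
    - {"dx":-1,"dy":0,"dz":0.3,"spin":0,"claw":0}
    - {"dx":-1,"dy":0,"dz":0.3,"spin":0,"claw":0}
    - {"dx":-1,"dy":0,"dz":0.3,"spin":0,"claw":0}
    - {"dx":0,"dy":0,"dz":0,"spin":0,"claw":0}

```text
clock: 4.82
eef_pos: [0.3931, -0.1032, 0.2513]
tcp_rot: [-90.0, -0.0, -88.8]
force: [0.3, 0.5, 0.0]
width: 0.003
```

Request:
drive_tool:
  moves:
    - {"dx":-0.55,"dy":0,"dz":0.8,"spin":0,"claw":0}
    - {"dx":-0.55,"dy":0,"dz":0.8,"spin":0,"claw":0}
    - {"dx":0,"dy":1,"dz":0,"spin":0,"claw":0}
    - {"dx":0,"dy":1,"dz":0,"spin":0,"claw":0}
    - {"dx":0,"dy":1,"dz":0,"spin":0,"claw":0}
    - {"dx":0,"dy":1,"dz":0,"spin":0,"claw":0}
    - {"dx":0,"dy":0.4,"dz":0,"spin":0,"claw":0}
    - {"dx":0,"dy":0,"dz":0,"spin":0,"claw":0}

```text
clock: 5.82
eef_pos: [0.424, -0.0819, 0.1623]
tcp_rot: [-90.1, 0.0, -89.0]
force: [-1.1, 0.7, 0.2]
width: 0.002
```

```bash
cat > look.py <<'E'
from h import *
import sys
t=sys.argv[1]; out=[]
a=vision.snapshot("top")[120:240,90:240]; b=vision.snapshot("side")[170:310,100:260]
a=cv2.resize(a,(400,320),interpolation=2);b=cv2.resize(b,(400,350),interpolation=2)
im=np.zeros((350,800,3),np.uint8);im[:320,:400]=a;im[:,400:]=b
cv2.imwrite(f"pics/{t}.png",im[:,:,::-1])
s=sensors.read_state();print(s["clock"],np.round(s["eef_pos"],4),np.round(s["force"],1),np.round(s["tcp_rot"],1))
E
python3 look.py a1
```

```text
5.925 [ 0.425  -0.0821  0.1639] [ 0.2 -0.3 -0.2] [-89.9  -0.  -89. ]
```

View pics/a1.png

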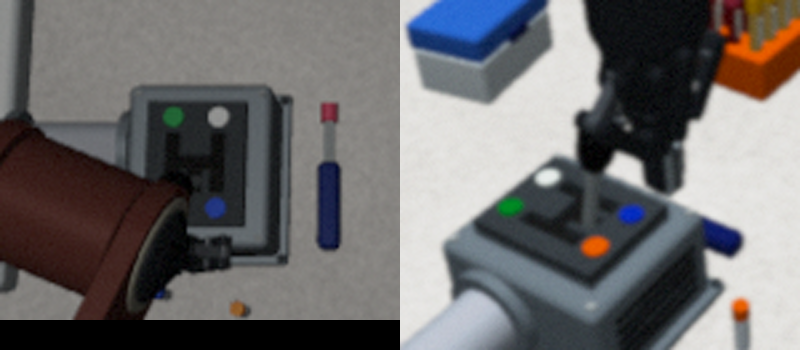

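Request:
drive_tool:
  moves:
    - {"dx":0,"dy":0,"dz":0.7,"spin":0,"claw":0}
    - {"dx":0,"dy":0,"dz":0.7,"spin":0,"claw":0}
    - {"dx":0,"dy":0,"dz":0.3,"spin":0,"claw":0}
    - {"dx":0,"dy":0,"dz":0.3,"spin":0,"claw":0}
    - {"dx":0,"dy":0,"dz":0.3,"spin":0,"claw":0}

```text
clock: 6.55
eef_pos: [0.4707, -0.0812, 0.1636]
tcp_rot: [-90.0, -0.0, -89.0]
force: [-3.1, -0.3, 2.2]
width: 0.003
```

Request:
drive_tool:
  moves:
    - {"dx":0,"dy":0,"dz":0.25,"spin":0,"claw":0}
    - {"dx":0,"dy":0,"dz":0.25,"spin":0,"claw":0}
    - {"dx":0,"dy":0,"dz":0.2,"spin":0,"claw":0}

```text
clock: 6.92
eef_pos: [0.4849, -0.0808, 0.1633]
tcp_rot: [-90.0, 0.0, -89.0]
force: [-3.2, 0.4, 2.3]
width: 0.002
```

```bash
python3 look.py a2
```

```text
7.025 [ 0.485  -0.0808  0.1632] [-2.5  0.7  0.7] [-90.   0. -89.]
```

View pics/a2.png

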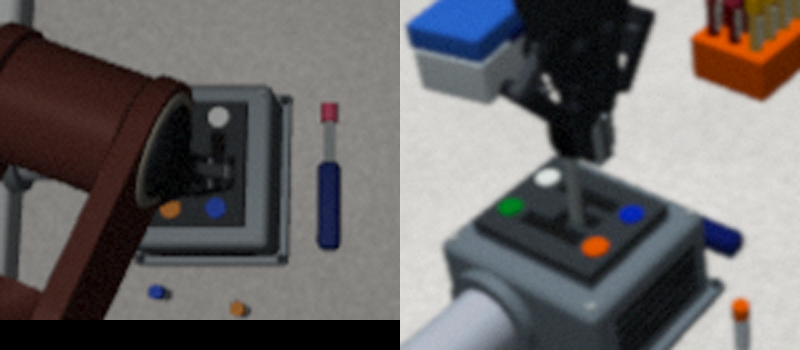

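Request:
drive_tool:
  moves:
    - {"dx":0,"dy":0,"dz":0.2,"spin":0,"claw":0}
    - {"dx":0,"dy":0,"dz":0,"spin":0,"claw":0}

```text
clock: 7.28
eef_pos: [0.4888, -0.0807, 0.1632]
tcp_rot: [-90.0, 0.0, -89.0]
force: [-2.8, -0.3, 2.3]
width: -0.001
```

Request:
drive_tool:
  moves:
    - {"dx":0,"dy":0,"dz":0.1,"spin":0,"claw":0}
    - {"dx":0,"dy":0,"dz":0,"spin":0,"claw":0}

```text
clock: 7.52
eef_pos: [0.4907, -0.0807, 0.1633]
tcp_rot: [-90.0, 0.0, -89.0]
force: [-2.4, 0.1, 1.6]
width: 0.004
```

Request:
drive_tool:
  moves:
    - {"dx":0,"dy":0,"dz":0.1,"spin":0,"claw":0}
    - {"dx":0,"dy":0,"dz":0,"spin":0,"claw":0}

```text
clock: 7.78
eef_pos: [0.4927, -0.0807, 0.1633]
tcp_rot: [-90.0, 0.0, -89.0]
force: [-3.0, -0.3, 2.5]
width: 0.002
```

```bash
python3 - <<'E'
from h import *
im=vision.snapshot("side");cv2.imwrite("pics/a3.png",cv2.resize(im[200:290,120:230,::-1],None,fx=7,fy=6,interpolation=2))
# predicted stem at plate top for capper (x,0)
c=np.array([.5177,-.0796]);t=.0173
for X in(-6,-3,-1.5,0,1.5):
  w=c+X/1e3*np.array([np.cos(t),np.sin(t)]);p=proj("side",[*w,.1]);k=proj("side",[*(c+2*X/1e3*np.array([np.cos(t),np.sin(t)])),.165]);print(X,((p-[120,200])*[7,6]).round(),((k-[120,200])*[7,6]).round())
E
```

```text
-6 [356. 334.] [343. 171.]
-3 [347. 331.] [325. 165.]
-1.5 [343. 329.] [316. 161.]
0 [338. 327.] [307. 158.]
1.5 [334. 325.] [298. 155.]
```

View pics/a3.png

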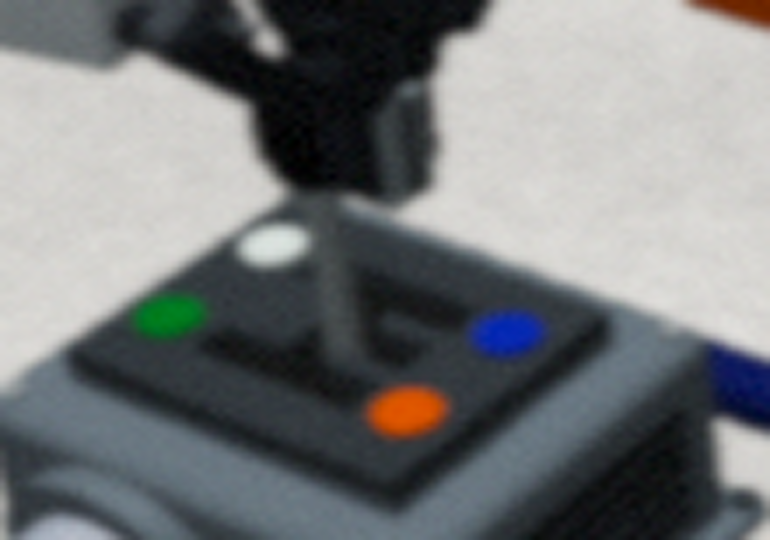

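Request:
drive_tool:
  moves:
    - {"dx":0,"dy":0,"dz":0.1,"spin":0,"claw":0}
    - {"dx":0,"dy":0,"dz":0,"spin":0,"claw":0}

```text
clock: 8.07
eef_pos: [0.4947, -0.0806, 0.1633]
tcp_rot: [-90.0, 0.0, -89.0]
force: [-2.4, 0.5, 2.9]
width: 0.0
```

Request:
drive_tool:
  moves:
    - {"dx":0,"dy":0,"dz":0.1,"spin":0,"claw":0}
    - {"dx":0,"dy":0,"dz":0,"spin":0,"claw":0}

```text
clock: 8.32
eef_pos: [0.4968, -0.0806, 0.1633]
tcp_rot: [-90.0, 0.0, -89.0]
force: [-3.5, 0.4, 1.6]
width: -0.002
```

Request:
drive_tool:
  moves:
    - {"dx":0,"dy":0,"dz":0.08,"spin":0,"claw":0}
    - {"dx":0,"dy":0,"dz":0,"spin":0,"claw":0}

```text
clock: 8.57
eef_pos: [0.4978, -0.0806, 0.1633]
tcp_rot: [-90.1, 0.0, -89.0]
force: [-5.3, 0.1, 4.3]
width: -0.001
```

```bash
python3 - <<'E'
from h import *
im=vision.snapshot("side");cv2.imwrite("pics/a4.png",cv2.resize(im[200:290,120:230,::-1],None,fx=7,fy=6,interpolation=2))
E
```

```text
(no output)
```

View pics/a4.png

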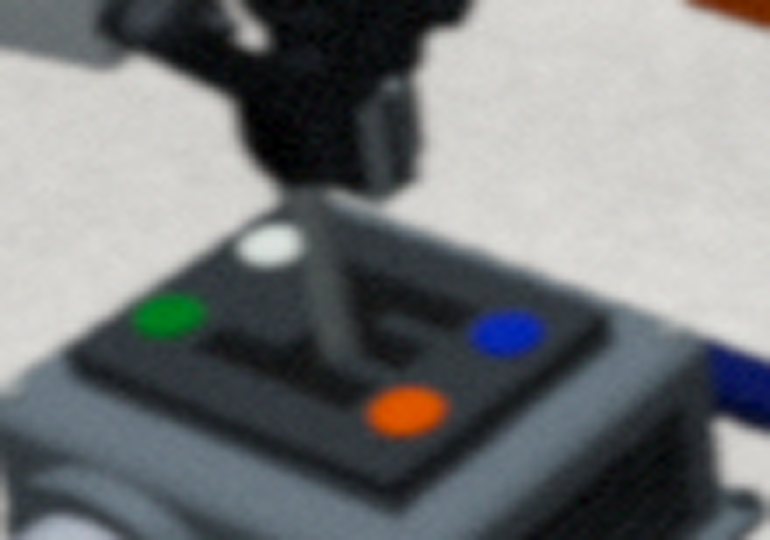

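Request:
drive_tool:
  moves:
    - {"dx":0,"dy":0,"dz":-0.75,"spin":0,"claw":0}
    - {"dx":0,"dy":-1,"dz":0,"spin":0,"claw":0}
    - {"dx":0,"dy":-1,"dz":0,"spin":0,"claw":0}
    - {"dx":0,"dy":-1,"dz":0,"spin":0,"claw":0}
    - {"dx":0.5,"dy":-1,"dz":0,"spin":0,"claw":0}
    - {"dx":1,"dy":0,"dz":0.4,"spin":0,"claw":0}
    - {"dx":0.7,"dy":0,"dz":0.7,"spin":0,"claw":0}
    - {"dx":0,"dy":0,"dz":0.75,"spin":0,"claw":0}

```text
clock: 9.62
eef_pos: [0.5215, -0.1258, 0.2424]
tcp_rot: [-90.1, 0.0, -89.1]
force: [-1.0, 0.1, 0.8]
width: 0.003
```

```bash
python3 look.py a5
```

```text
9.725 [ 0.5218 -0.1246  0.2423] [-0.7  0.6  0.9] [-90.1   0.1 -89. ]
```

View pics/a5.png

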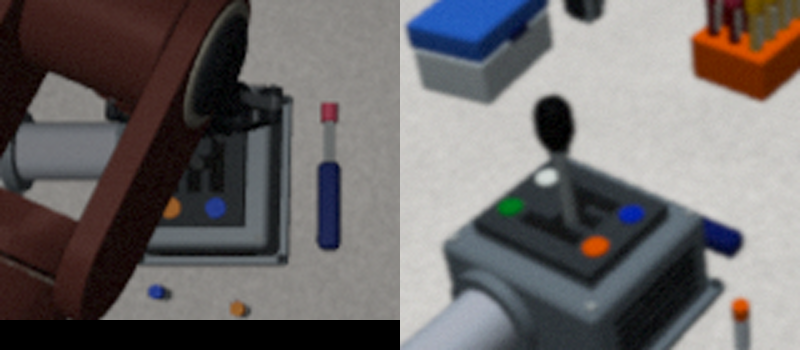

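```bash
python3 - <<'E'
from h import *
c=np.array([.5177,-.0796]);t=.0173
im=cv2.imread("pics/a5.png")
for X in(-3,0,3,6):
  w=c+X/1e3*np.array([np.cos(t),np.sin(t)]);p=proj("side",[*w,.18]);print(X,p.round(1),((p-[100,170])*2.5+[400,0]).round())
print([(q['conf'],np.round(q['position'],4)) for q in models.search_frame("side","lever_knob")])
E
```

```text
-3 [164. 220.] [560. 125.]
0 [162.7 219.5] [557. 124.]
3 [161.4 218.9] [554. 122.]
6 [160.2 218.4] [550. 121.]
[(0.86, array([ 0.5124, -0.0763,  0.1753]))]
```

Request:
drive_tool:
  moves:
    - {"dx":0,"dy":1,"dz":0,"spin":0,"claw":0}
    - {"dx":0,"dy":1,"dz":0,"spin":0,"claw":0}
    - {"dx":0,"dy":1,"dz":0,"spin":0,"claw":0}
    - {"dx":0,"dy":0.95,"dz":0,"spin":0,"claw":0}
    - {"dx":-0.4,"dy":0,"dz":0,"spin":0,"claw":0}
    - {"dx":0,"dy":0,"dz":0,"spin":0,"claw":0}

```text
clock: 10.52
eef_pos: [0.5212, -0.1157, 0.1647]
tcp_rot: [-90.0, -0.0, -88.9]
force: [-0.2, 0.3, 0.9]
width: -0.003
```

Request:
drive_tool:
  moves:
    - {"dx":-0.4,"dy":0,"dz":0,"spin":0,"claw":0}
    - {"dx":-0.3,"dy":0,"dz":0,"spin":0,"claw":0}
    - {"dx":-0.3,"dy":0,"dz":0,"spin":0,"claw":0}
    - {"dx":-0.3,"dy":0,"dz":0,"spin":0,"claw":0}

```text
clock: 11.02
eef_pos: [0.521, -0.0902, 0.1652]
tcp_rot: [-89.9, -0.1, -89.0]
force: [-0.5, -2.3, 3.3]
width: -0.002
```

```bash
python3 look.py a6
```

```text
11.125 [ 0.5207 -0.0897  0.1647] [ 0.6 -2.4  1.1] [-89.9  -0.  -88.9]
```

View pics/a6.png

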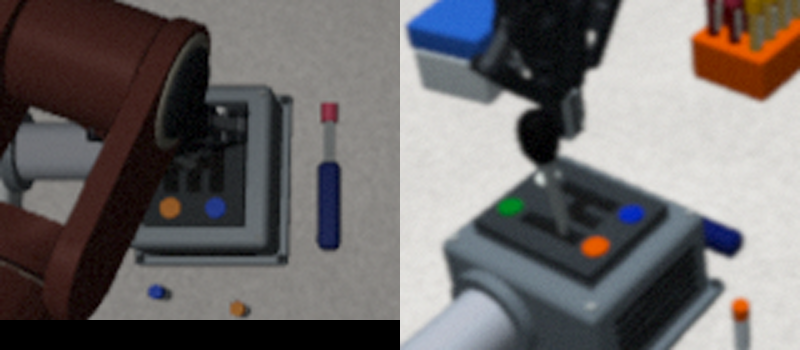

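Request:
drive_tool:
  moves:
    - {"dx":-0.3,"dy":0,"dz":0,"spin":0,"claw":0}
    - {"dx":-0.3,"dy":0,"dz":0,"spin":0,"claw":0}
    - {"dx":-0.3,"dy":0,"dz":0,"spin":0,"claw":0}
    - {"dx":0,"dy":0,"dz":0,"spin":0,"claw":0}

```text
clock: 11.62
eef_pos: [0.5197, -0.0715, 0.1636]
tcp_rot: [-90.1, 0.0, -88.9]
force: [0.5, -1.7, -0.3]
width: -0.002
```

Request:
drive_tool:
  moves:
    - {"dx":-0.1,"dy":0,"dz":0,"spin":0,"claw":0}
    - {"dx":0,"dy":0,"dz":0,"spin":0,"claw":0}

```text
clock: 11.88
eef_pos: [0.5198, -0.0701, 0.1639]
tcp_rot: [-90.1, 0.0, -89.0]
force: [-0.2, -1.9, -0.9]
width: 0.005
```

```bash
python3 look.py a7;  python3 - <<'E'
from h import *
c=np.array([.5177,-.0796]);t=.0173;R=np.array([[np.cos(t),-np.sin(t)],[np.sin(t),np.cos(t)]])
for X in(-6,0,6):
 for Y in (30,36,40,43):
  p=proj("side",[*(c+R@np.array([X,Y])/1e3),.175]);q=proj("side",[*(c+R@np.array([X,Y])/2e3),.1]);f=lambda p:((p-[100,170])*2.5+[400,0]).round();print(X,Y,f(p),f(q))
E
```

```text
11.975 [ 0.5198 -0.0701  0.164 ] [-0.7 -2.9 -1.2] [-90.   0. -89.]
-6 30 [534. 155.] [560. 224.]
-6 36 [527. 160.] [557. 227.]
-6 40 [523. 163.] [555. 228.]
-6 43 [520. 165.] [554. 230.]
0 30 [527. 152.] [557. 223.]
0 36 [521. 157.] [554. 225.]
0 40 [517. 160.] [552. 227.]
0 43 [514. 162.] [551. 228.]
6 30 [521. 149.] [554. 222.]
6 36 [515. 154.] [551. 224.]
6 40 [510. 157.] [549. 225.]
6 43 [507. 159.] [547. 227.]
```

View pics/a7.png

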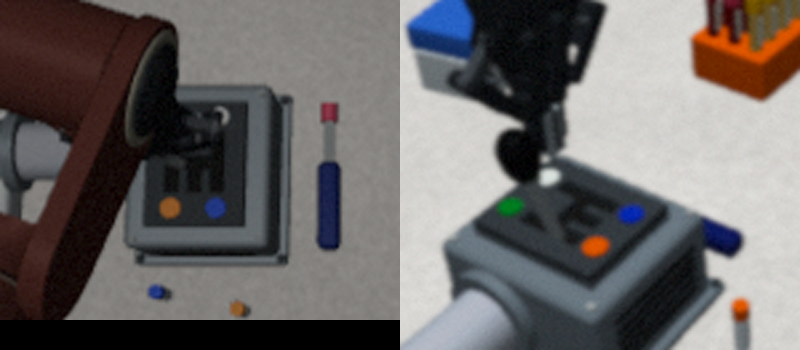

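Request:
drive_tool:
  moves:
    - {"dx":-0.1,"dy":0,"dz":0,"spin":0,"claw":0}
    - {"dx":0,"dy":0,"dz":0,"spin":0,"claw":0}

```text
clock: 12.22
eef_pos: [0.5199, -0.0681, 0.1642]
tcp_rot: [-90.0, 0.0, -89.0]
force: [0.2, -2.4, -1.3]
width: 0.0
```

Request:
drive_tool:
  moves:
    - {"dx":-0.1,"dy":0,"dz":0,"spin":0,"claw":0}
    - {"dx":0,"dy":0,"dz":0,"spin":0,"claw":0}

```text
clock: 12.48
eef_pos: [0.5199, -0.0661, 0.1643]
tcp_rot: [-90.0, 0.0, -89.0]
force: [0.2, -2.5, -1.7]
width: -0.002
```

Request:
drive_tool:
  moves:
    - {"dx":-0.08,"dy":0,"dz":0,"spin":0,"claw":0}
    - {"dx":0,"dy":0,"dz":0,"spin":0,"claw":0}

```text
clock: 12.72
eef_pos: [0.5199, -0.0647, 0.1643]
tcp_rot: [-90.0, -0.0, -89.0]
force: [0.6, -3.6, -0.8]
width: 0.002
```

Request:
drive_tool:
  moves:
    - {"dx":-0.08,"dy":0,"dz":0,"spin":0,"claw":0}
    - {"dx":0,"dy":0,"dz":0,"spin":0,"claw":0}

```text
clock: 12.98
eef_pos: [0.5199, -0.0638, 0.1642]
tcp_rot: [-90.0, -0.1, -89.0]
force: [-0.2, -7.2, -2.8]
width: 0.003
```

```bash
python3 look.py a8
```

```text
13.075 [ 0.5199 -0.0638  0.1642] [ 0.7 -6.8 -2.7] [-90.   -0.1 -89. ]
```

View pics/a8.png

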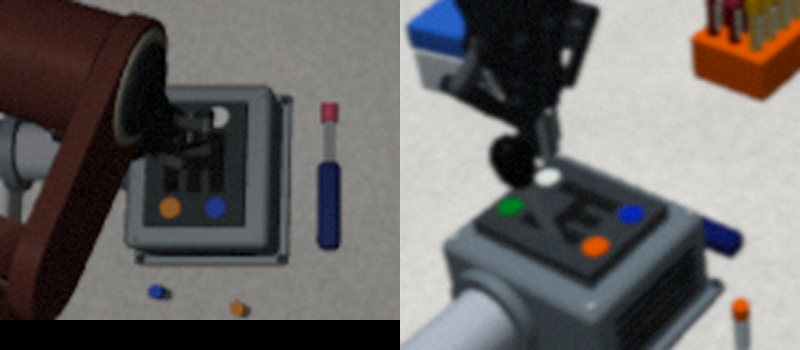

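Request:
drive_tool:
  moves:
    - {"dx":0.8,"dy":0,"dz":0,"spin":0,"claw":0}
    - {"dx":0,"dy":-1,"dz":0,"spin":0,"claw":0}
    - {"dx":0,"dy":-1,"dz":0,"spin":0,"claw":0}
    - {"dx":0,"dy":-1,"dz":0,"spin":0,"claw":0}
    - {"dx":0,"dy":-1,"dz":0.5,"spin":0,"claw":0}
    - {"dx":-0.7,"dy":0,"dz":0.75,"spin":0,"claw":0}
    - {"dx":-0.7,"dy":0,"dz":0.7,"spin":0,"claw":0}
    - {"dx":-0.6,"dy":0,"dz":0,"spin":0,"claw":0}

```text
clock: 14.08
eef_pos: [0.5587, -0.0367, 0.2429]
tcp_rot: [-90.1, 0.0, -88.9]
force: [-0.2, -0.9, -0.9]
width: -0.002
```

```bash
python3 look.py a9
```

```text
14.175 [ 0.558  -0.0365  0.243 ] [-0.4 -0.4 -0.1] [-90.1   0.  -88.8]
```

View pics/a9.png

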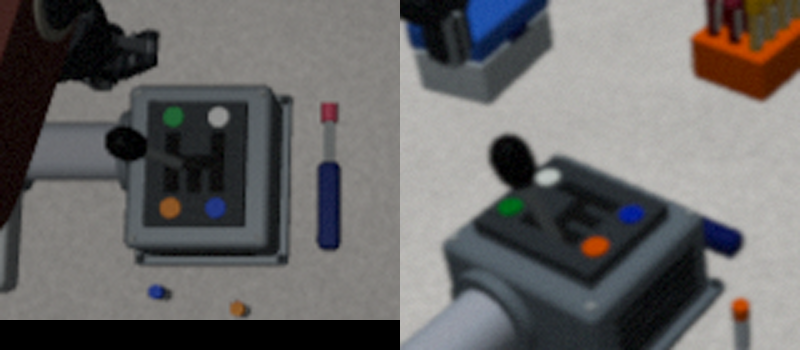

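Request:
drive_tool:
  moves:
    - {"dx":0,"dy":1,"dz":0,"spin":0,"claw":0}
    - {"dx":0,"dy":1,"dz":0,"spin":0,"claw":0}
    - {"dx":0,"dy":1,"dz":0,"spin":0,"claw":0}
    - {"dx":0,"dy":1,"dz":0,"spin":0,"claw":0}
    - {"dx":0,"dy":0.15,"dz":-0.3,"spin":0,"claw":0}
    - {"dx":0,"dy":0,"dz":-0.3,"spin":0,"claw":0}
    - {"dx":0,"dy":0,"dz":-0.3,"spin":0,"claw":0}
    - {"dx":0,"dy":0,"dz":-0.3,"spin":0,"claw":0}

```text
clock: 15.18
eef_pos: [0.5353, -0.0389, 0.1626]
tcp_rot: [-89.8, -0.0, -89.0]
force: [3.9, 0.7, 0.4]
width: 0.001
```

```bash
python3 look.py b1
```

```text
15.275 [ 0.5349 -0.0388  0.1626] [ 2.1 -0.3  0.7] [-89.8  -0.  -89. ]
```

View pics/b1.png

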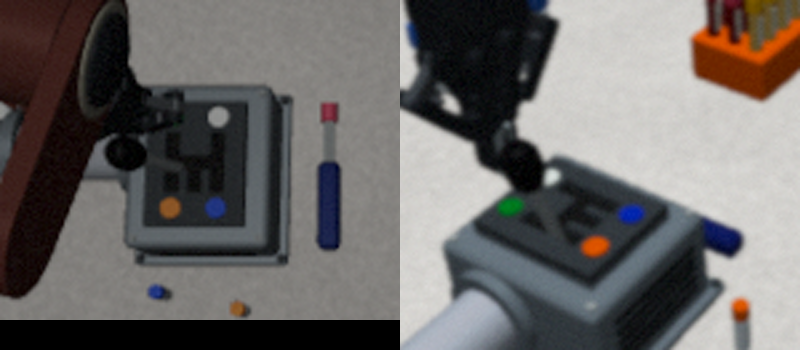

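Request:
drive_tool:
  moves:
    - {"dx":0,"dy":0,"dz":-0.3,"spin":0,"claw":0}
    - {"dx":0,"dy":0,"dz":-0.3,"spin":0,"claw":0}
    - {"dx":0,"dy":0.1,"dz":-0.3,"spin":0,"claw":0}
    - {"dx":0,"dy":0.1,"dz":-0.3,"spin":0,"claw":0}
    - {"dx":0,"dy":0,"dz":0,"spin":0,"claw":0}

```text
clock: 15.9
eef_pos: [0.5093, -0.0391, 0.1565]
tcp_rot: [-90.1, 0.0, -89.0]
force: [0.8, -0.3, 1.3]
width: -0.005
```

Request:
drive_tool:
  moves:
    - {"dx":0,"dy":0,"dz":-0.2,"spin":0,"claw":0}
    - {"dx":0,"dy":0,"dz":0,"spin":0,"claw":0}

```text
clock: 16.15
eef_pos: [0.5056, -0.0392, 0.1563]
tcp_rot: [-90.1, 0.0, -89.0]
force: [2.7, 0.3, -1.7]
width: -0.002
```

```bash
python3 look.py b2
```

```text
16.25 [ 0.5058 -0.0391  0.1565] [ 1.4  0.2 -1.6] [-90.1   0.  -89. ]
```

View pics/b2.png

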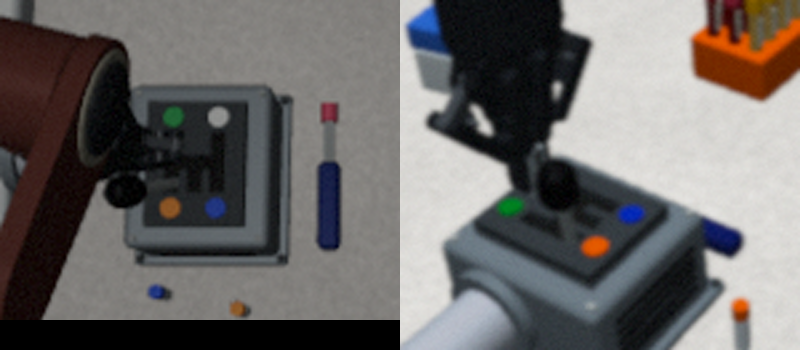

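Request:
drive_tool:
  moves:
    - {"dx":0,"dy":0,"dz":-0.15,"spin":0,"claw":0}
    - {"dx":0,"dy":0,"dz":0,"spin":0,"claw":0}

```text
clock: 16.5
eef_pos: [0.5032, -0.0391, 0.157]
tcp_rot: [-90.0, 0.0, -89.0]
force: [2.0, 0.3, -1.5]
width: 0.001
```

Request:
drive_tool:
  moves:
    - {"dx":0,"dy":0,"dz":-0.1,"spin":0,"claw":0}
    - {"dx":0,"dy":0,"dz":0,"spin":0,"claw":0}

```text
clock: 16.75
eef_pos: [0.5021, -0.0392, 0.1572]
tcp_rot: [-89.9, 0.0, -89.0]
force: [6.8, -0.0, -5.0]
width: 0.003
```

Request:
drive_tool:
  moves:
    - {"dx":0,"dy":0,"dz":-0.1,"spin":0,"claw":0}
    - {"dx":0,"dy":0,"dz":0,"spin":0,"claw":0}

```text
clock: 17.0
eef_pos: [0.5013, -0.0393, 0.1572]
tcp_rot: [-89.7, -0.0, -89.0]
force: [10.5, -0.3, -8.1]
width: 0.005
```

Force is rising, so the lever has reached the stop. I back off and check.

Request:
drive_tool:
  moves:
    - {"dx":0,"dy":0,"dz":-0.05,"spin":0,"claw":0}
    - {"dx":0,"dy":0,"dz":0,"spin":0,"claw":0}
    - {"dx":0,"dy":0,"dz":0.5,"spin":0,"claw":0}
    - {"dx":0,"dy":0,"dz":0.5,"spin":0,"claw":0}
    - {"dx":0,"dy":-1,"dz":0,"spin":0,"claw":0}
    - {"dx":0,"dy":-1,"dz":0,"spin":0,"claw":0}
    - {"dx":0,"dy":-1,"dz":0,"spin":0,"claw":0}
    - {"dx":0,"dy":-1,"dz":0,"spin":0,"claw":0}

```text
clock: 18.0
eef_pos: [0.5187, -0.0391, 0.2396]
tcp_rot: [-89.9, -0.0, -89.0]
force: [0.5, 0.8, 0.3]
width: -0.002
```

Request:
drive_tool:
  moves:
    - {"dx":0,"dy":-0.5,"dz":1,"spin":0,"claw":0}
    - {"dx":0,"dy":-0.5,"dz":1,"spin":0,"claw":0}
    - {"dx":0,"dy":0,"dz":1,"spin":0,"claw":0}
    - {"dx":0,"dy":0,"dz":0,"spin":0,"claw":0}

```text
clock: 18.5
eef_pos: [0.5791, -0.038, 0.2582]
tcp_rot: [-90.0, -0.0, -89.0]
force: [-0.9, 0.3, -0.3]
width: -0.002
```

```bash
python3 look.py b3; python3 - <<'E'
from h import *
im=vision.snapshot("side");cv2.imwrite("pics/b4.png",cv2.resize(im[200:290,120:230,::-1],None,fx=7,fy=6,interpolation=2))
t0=vision.snapshot("top")
c=np.array([.5177,-.0796]);t=.0173;R=np.array([[np.cos(t),-np.sin(t)],[np.sin(t),np.cos(t)]])
for X in(-34,-38,-43):
  Y=41;z=.02+.16*np.cos(np.hypot(X,Y)/160)
  w=c+R@np.array([X,Y])/1e3
  p=proj("side",[*w,z]);q=proj("top",[*w,z]);print(X,((p-[120,200])*[7,6]).round(),((q-[90,120])*[400/150,320/120]).round())
E
```

```text
18.6 [ 0.5781 -0.0379  0.2576] [ 0.2 -0.2  1. ] [-90.  -0. -89.]
-34 [291. 257.] [123. 186.]
-38 [304. 265.] [123. 191.]
-43 [321. 274.] [123. 197.]
```

View pics/b3.png

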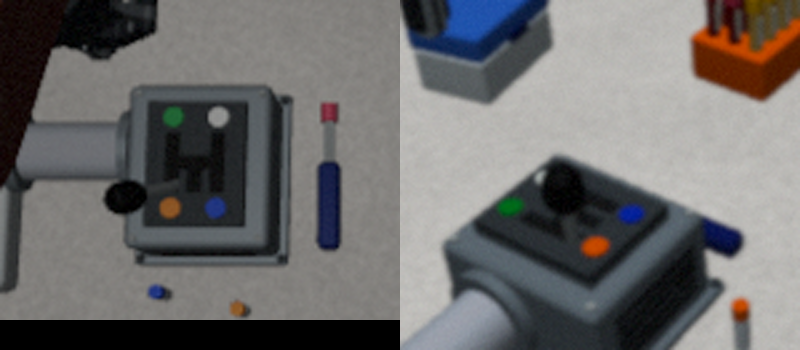

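View pics/b4.png

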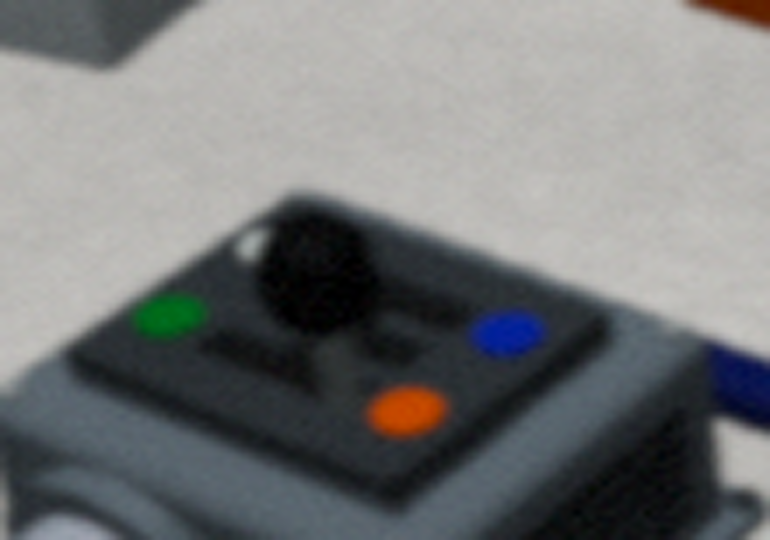

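The knob sits at (318,272) in the side crop, against a predicted (321,274). In the top crop it is at (125,196), against (123,197). Both fit the slot's end at -43 mm.

```bash
python3 -c "
from bench import job,sensors
print(sensors.read_state()['force']);print(job.sign_off())"
```

```text
[ 0.61942878 -0.5565947   0.5380434 ]
the job is handed in; nothing more can be done
None
```

The lever is fully home in the orange slot (near left), and I handed the job in at about 18.7 s of the 48 s allowed. I pushed the knob with closed fingertips in three stages: out of park (+x), along the cross channel (+y), then into the slot (-x). Each stage ended when the force rose at the gate wall.

- **Lever position:** in both fixed cameras the knob is within about 3 px, in enlarged crops, of where it should be at the slot's end.
- **Wrong slots:** the lever did not enter the blue, green or white slots.
- **Force:** the highest reading was about 13 N, and I never gripped the knob. The last 1 mm push went slightly further without a reading.
- **Clearance:** the arm finished above and well clear of the lever, with about 1 N of sensor noise.
- **Bench items:** the vials and cap driver stand unchanged in the last pictures. I did not measure the racks or bottle again; the shut fingers passed well above the spare rack.
- **Disagreement:** while the lever was upright, the network put the knob about 5 to 8 mm off my own measurement. I went by the pictures and the contact forces instead.

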